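# Shift the thread winder into third

## Robot

A 7-joint arm with a two-finger parallel gripper is mounted at the origin on a cart in front of the work surface, level with it; the furniture and walls round the work are solid. World frame = base frame: x ahead of the robot, y to its left, z up, the work surface at z = 0. Lengths are in m, angles in rad, forces in N, time in s.
With the tool pointing down it reaches from about 0.35 to 0.775 m from the base axis. Payload 3.1 kg.
Tool frame: the origin (TCP) lies between the finger pads; the fingertips stand 8 mm ahead of it and the grasp point (between the pads) lies 11 mm behind it; z points along the fingers, y is the line along which they close (so a half turn about z gives the same grasp; the last joint's range is limited). The gripper opens to 85 mm and grips with 20 to 120 N. Pads are 22 mm wide; open, the fingers measure 114 mm over their backs; the gripper's body (76 mm by 85 mm) begins 54 mm behind the grasp point. The pads swing forward as they close: fully open they stand 13 mm farther back than shut.
Start: joints at [1.237, 0.311, 0.014, 1.512, -0.004, 1.319, -0.027], TCP at [0.158, -0.527, 0.239] pointing down, gripper open.
Joint ranges: [-2.7, 2.7], [-0.3, 1.91], [-1.27, 1.3], [0.12, 2.57], [-1.44, 4.58], [0.2, 2.03], [-3.05, 3.05]. Speed limits (rad/s): [2.79, 2.79, 3.14, 3.14, 3.14, 3.14, 3.14].

## Interface

Orientations are given as a rotation vector (axis times angle).
In Python, from bench import r gives the robot as it stands.
- The arm moves only by the tool servo_tool, never from a script. Its argument "steps" is a list of rows, each an object of numbers: "x", "y", "z": the shift along the world's x, y, z in mm; "ax", "ay", "az": the turn, a rotation vector about the world's x, y, z in rad; "hand": the closure, from -1 (fully open) to 1 (shut), so that 0 is half open. A call has 1 to 5 rows; each row shifts and turns the commanded pose from where the row before left it; what a row does not reach is not made up. A row lasts 1/8 s, in which the tool goes at most 62.5 mm and 10.7 degrees, less where a joint would pass 70% of its speed; a pose out of reach is approached as far as the arm can. A call is refused whole if a number of a shift passes 62.5 or a number of a turn 0.188, either way. A call with a gripper value outside its range is refused whole. The fingers move at their own pace and stop on an object; the grip force is fixed at half the most. Time passes only in rows, so rows that do not move let the fingers close. It gives the time, the measured TCP pose, the force, the opening and the grip force at its end, in the units of the state.
- r.get_state(): the state, without advancing time (a new reading comes with each control period).
- r.camera(name): name is "scene" or "top" or "wrist"; returns a dict with "color" (400x640x3 uint8, red, green, blue), "mtx" (3x3 intrinsics, pixels), "extrinsics" (4x4, takes a point from camera to world coordinates). Camera axes: x right, y up, looking along -z (the intrinsics and any distortion apply to the point x, -y, -z); pixel columns grow to the right and rows downward; lengths in m; the calibration is good to about 2 mm. The wrist camera is an equidistant fisheye: a pixel r from the principal point sees the ray r / f radians off the axis. A picture is of the moment at which its call begins. There is no depth.
- r.finish_job(): hands the job in; it is judged then, once.
Trained networks look in a picture, given as the dict that the camera call returned (one of the last four; its "shot" number tells which), for a name from the list of things; names that differ only in an ending like _2 or _b are one class to them, and where a whole thing is asked for, a point or a joint stands for the part that bears it (a point fixed in the world has none). Each returns a list of dicts, best first, with "conf" (0 to 1); they miss things now and then, are a little off and sometimes report something else, mostly with a low value. They report only what shows in the picture. A call takes as long as a camera call.
- r.recognise(label, picture): "centre" ([x, y, z] in m, in the coordinates of the camera as it stood for that picture, good to about 4 mm: the middle of the surface that is visible of it).
- r.cut_out(label, picture): "region" (400x640 bool, what is visible of it).
- r.mark_of(label, picture): "centre" ([x, y, z] in m, in the coordinates of the camera as it stood for that picture, good to about 4 mm: a listed point, or the origin of a listed thing).
The state is a dict: "t": time; "joint_pos": joint angles; "joint_vel": joint speeds; "joint_torque": joint torques, N m; "tcp_pos": TCP position; "tcp_rot": TCP orientation; "contact_force": force on the tool from outside, world axes, zero at the start; "ft_torque": the same for the moment, N m; "finger_gap": opening from 0.0 (shut) to 1.0 (fully open); "gripper_force": force on a finger pad.
Only numpy, scipy, OpenCV 4.12 (cv2) and the standard library are available. Lean on these libraries where they do the work, as an engineer would, in place of code of your own. Each camera call takes 0.05 s, during which the arm holds its last target. There are 200 camera calls.

## Task

The thread winder on the table stands in second gear. Push its gear lever with the fingertips or the outside of the fingers, never pinching it: out of second, across the neutral gate, then forward into third (the right-hand slot at the reel end) until it is fully home. On the way do not run it into first or fourth, leave everything else where it stands, and take the hand away when done.

Things in the scene. Friction and masses are not known exactly. Their poses are not given: they have to be found in the camera images.
- winder: Bench thread winder, grey housing fixed to the table, turned by up to 0.35 rad. Origin on the table below the lever's pivot (pivot 18 mm up); x = forward, towards the end with the wooden reel; y = left. Gearbox x and y -76..76, -66..66 mm, 94 mm high. In front of it a 50 mm high box and motor can, to x = 240 mm, with a reel and spindle at x = 145 mm reaching 110 mm above the table.
- gate (a point): Centre of the steel gate plate (92 x 92 mm, top 102 mm above the table), right above the winder's origin, same axes. Its opening is an H: a cross channel (neutral) at x = 0, two slots forward and two to the rear. Seen from the rear, looking along +x: first = front left, second = rear left, third = front right, fourth = rear right. Tongues between slots have rounded corners.
- grip (a point): Centre of the lever's black grip: an upright square bar, rounded edges, 28 x 28 mm, 70 mm tall (35 mm above and below this point), faces to the winder's front, rear, left and right; it tilts with the lever. 142 mm above the pivot: 160 mm above the table in mid-neutral, 152 to 157 mm in the slots. Below it 23 mm of a 10 mm stem show. Axes: z up the lever, x forward.
- third (a point): Fixed point on the winder: about where the centre of the grip is when the lever is fully home in third (34 mm forward of and 32 mm to the right of the winder's origin, 152 mm above the table).
- across (a joint): Side tilt of the lever, rad, positive to the winder's right (-y); 0 = middle of the channel, slots at about -0.225 (left) and 0.225 (right), stops at -0.25 and 0.25. 0.1 rad = 14 mm at the grip. In channel and slots the stem has about 0.025 rad of play either way. No spring: the lever stays where it is left, and takes 2 to 4 N at the grip to move. Starts at -0.23 to -0.21.
- along (a joint): Fore-and-aft tilt of the lever, rad, positive forward (winder's +x); 0 = neutral (middle of the cross channel), stops at -0.24 (home in a rear slot) and 0.24 (home in a front slot). 0.1 rad = 14 mm at the grip. The gate lets the lever go across only within about 0.025 rad of 0. Starts between -0.235 and -0.14, in second. Fully home in third: over 0.205.
- red_reel: Reel of red thread, 35 mm wide, 44 mm tall, standing loose on the winder's 50 mm high front box, left of its spindle. Origin under its centre. Leave alone.
- tin: Closed needle tin, 66 x 100 x 25 mm, loose on the table to the right of the winder. Leave alone.
- tape: Roll of masking tape, 88 mm wide, 24 mm high, loose. Leave alone.
- wax: Cake of beeswax, 38 x 52 x 18 mm, lying loose on the winder's 50 mm high front box, right of its spindle. Leave alone.
- weight_block: Leather-covered weight, 45 x 85 x 34 mm, loose. Leave alone.
- weight_block_small: Brass weight with a knob, 50 x 50 x 42 mm, loose. Leave alone.
- clip_a: Black fold-back clip, 74 x 32 x 24 mm, loose. Leave alone.
- clip_b: Smaller black fold-back clip, 60 x 26 x 19 mm, loose. Leave alone.

How it is judged:
On the way, in this order (a step that is already met when the one before it is completed fails the run):
1. the lever is at the right-hand end of the cross channel, out of every slot (value of joint across above 0.16 rad and value of joint along between -0.1 and 0.1 rad), for 0.05 s.
2. the lever is fully home in third (value of joint across above 0.16 rad and value of joint along above 0.205 rad), for 0.2 s.
At the end, for the whole second after the job is handed in: The lever rests fully home in third: along over 0.205 rad (of 0.24), across over 0.16 rad, the grip's centre within 15 mm of its place there, at rest and let go (all of step 2 and distance between grip and third below 0.015 m and velocity of joint along between -0.05 and 0.05 rad/s); the robot touches nothing.
It fails at once if the grip is pinched between the fingers (opposite faces pressed at once) ((contact force between the fingers and along_c0 above 0.5 N and contact force between the fingers and along_c1 above 0.5 N) or (contact force between the fingers and along_c2 above 0.5 N and contact force between the fingers and along_c3 above 0.5 N)).
It fails at once if the lever is run into first (front left), over 0.13 rad forward on the left (value of joint across below 0 rad and value of joint along above 0.13 rad).
It fails at once if the lever is run into fourth (rear right), over 0.13 rad back on the right (value of joint across above 0 rad and value of joint along below -0.13 rad).
It fails at once if a loose thing is moved more than 25 mm, or lifted (distance of any of red_reel, tin, tape, wax, weight_block, weight_block_small, clip_a, clip_b from where it was at the start of the episode above 0.025 m).
It also fails if it takes over 54 s, if anything falls off the work surface, if the arm or the gripper's body presses on something with over 40 N, if the wrist force passes 120 N, or if a joint passes its speed limit or range.

## Working session

There is one attempt and no reset: what is moved stays moved. The work goes in short steps, Python scripts to look and compute and a tool call to move; the robot and the scene stay as the last step left them, time stands still between calls to the robot, and variables do not carry over. Pictures are saved under pics/ and viewed, at most 11 in all, crops included, and the job is handed in when it is done.

Besides the shell and the picture viewer there is one more tool, called in YAML: its name, and indented under it one key for each argument. servo_tool: Moves the arm, as the interface text tells. Its arguments: {"type":"object","properties":{"steps":{"type":"array"}},"required":["steps"]}

```bash
mkdir -p pics; cat > h.py <<'E'
import numpy as np, cv2
from bench import r
def w(p,c):
    E=np.array(p["extrinsics"]); return (E@np.append(c,1))[:3]
def see(labels,cam,kind="mark_of",n=1):
    p=r.camera(cam)
    for l in labels:
        for d in getattr(r,kind)(l,p)[:n]:
            print(cam,kind,l,np.round(w(p,d["centre"])*1000),round(d["conf"],2))
    return p
def save(p,name): cv2.imwrite("pics/"+name,p["color"][:,:,::-1])
def st():
    s=r.get_state(); print(s["t"],np.round(s["tcp_pos"],4),np.round(s["tcp_rot"],3),np.round(s["contact_force"],1),s["finger_gap"])
E
python3 - <<'E'
from h import *
L=["winder","gate","grip","third","red_reel","tin","wax","tape","weight_block"]
for c in("top","scene"):
    p=see(L,c); save(p,c+"0.png")
st()
E
```

```text
top mark_of winder [502. -22.  -2.] 0.89
top mark_of grip [504. -24.  -4.] 0.75
top mark_of third [542. -49. 152.] 0.91
top mark_of tin [ 419. -327.   -0.] 0.77
top mark_of wax [598. -40.  51.] 0.4
top mark_of tape [ 595. -422.   -2.] 0.54
top mark_of weight_block [684. 387.   5.] 0.8
scene mark_of winder [500. -23.  -2.] 0.83
scene mark_of gate [501. -24. 105.] 0.7
scene mark_of third [537. -49. 149.] 0.78
scene mark_of red_reel [592.  27.  49.] 0.69
scene mark_of tin [ 417. -328.    3.] 0.71
scene mark_of wax [604. -39.  48.] 0.52
scene mark_of tape [ 597. -427.    4.] 0.52
scene mark_of weight_block [688. 390.  -3.] 0.64
1.0 [ 0.1582 -0.5268  0.2393] [ 3.108  0.457 -0.   ] [-0.2  0.3 -0.8] 0.9953347426121908
```

View pics/top0.png

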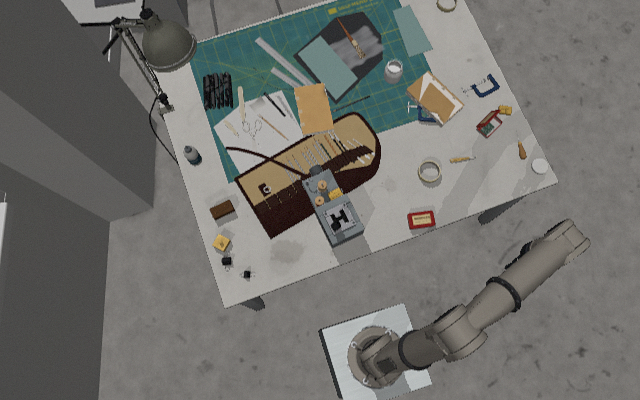

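View pics/scene0.png

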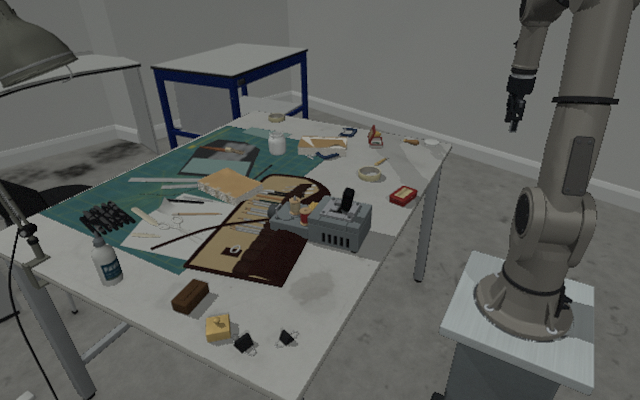

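The top view shows the winder with the lever at about (340,215); the reels and wax are at about (325,190). The scene view shows the black grip at (347,200). Next I'll get the yaw and the grip position.

```bash
cat >> h.py <<'E'
def proj(p,P):
    E=np.linalg.inv(np.array(p["extrinsics"])); q=(E[:3,:3]@np.atleast_2d(P).T+E[:3,3:]).T*[1,-1,-1]
    u=(np.array(p["mtx"])@q.T).T; return u[:,:2]/u[:,2:]
def W(x,y,z,yaw,o): 
    c,s=np.cos(yaw),np.sin(yaw); return np.array([o[0]+c*x-s*y,o[1]+s*x+c*y,z])
E
python3 - <<'E'
from h import *
out=[]
for c in("top","scene"):
    p=see(["grip","across","winder"],c,"recognise")
    for l in ["grip"]:
        for d in r.cut_out(l,p)[:1]:
            print(l,d["conf"],np.argwhere(d["region"]).mean(0), d["region"].sum())
    im=p["color"][:,:,::-1].copy()
    q=proj(p,W(0,0,.1,0.15,(.501,-.023)))[0]; k=8 if c=="top" else 5
    x0,y0=int(q[0]-300/k/ (1)),int(q[1]-250/k)
    x0=int(q[0]-200/k)
    big=cv2.resize(im[y0:y0+500//k,x0:x0+400//k],None,fx=k,fy=k,interpolation=cv2.INTER_CUBIC)
    for yaw,col in((0.15,(0,255,0)),):
        for R,z in((46,.102),):
            P=[W(a*R/1e3,b*R/1e3,z,yaw,(.501,-.023)) for a,b in((1,1),(1,-1),(-1,-1),(-1,1))]
            cv2.polylines(big,[((proj(p,P)-[x0,y0]+.5)*k).astype(int)],True,col,1)
        P=[W(a/1e3,b/1e3,.094,yaw,(.501,-.023)) for a,b in((76,66),(76,-66),(-76,-66),(-76,66))]
        cv2.polylines(big,[((proj(p,P)-[x0,y0]+.5)*k).astype(int)],True,(0,0,255),1)
    out.append(big[:490,:390])
cv2.imwrite("pics/crop.png",np.hstack(out))
E
```

```text
top recognise grip [460.   6. 183.] 0.61
top recognise winder [534.  -9.  92.] 0.95
grip 0.6 [225.9375 335.2375] 80
scene recognise grip [464.  14. 160.] 0.54
scene recognise across [467.  10. 158.] 0.68
scene recognise winder [507.  27.  69.] 0.63
grip 0.51 [200.78308824 346.27573529] 272
```

View pics/crop.png

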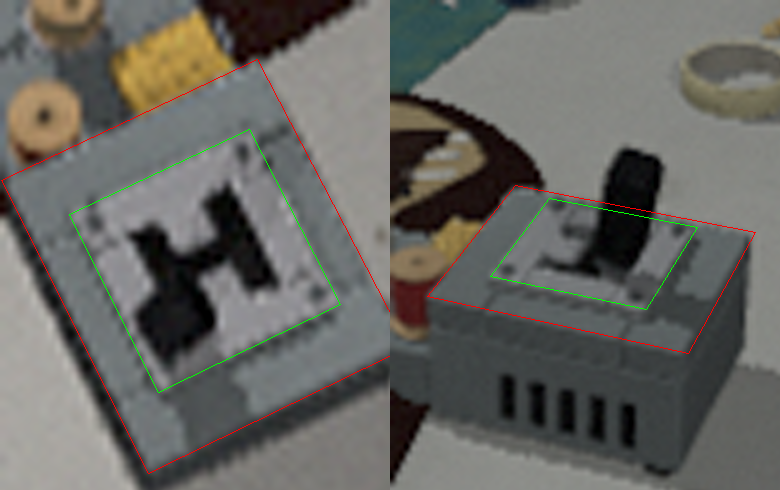

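In the crop, the overlay for origin (501,-23) and yaw 0.15 sits on the gate plate and the box top. The grip is in the rear-left slot. I'll approach with the fingers shut and come in behind it.

servo_tool:
  steps:
    - {"x":40,"y":35,"hand":1,"az":-0.07}
    - {"x":40,"y":35,"hand":1,"az":-0.07}
    - {"x":40,"y":35,"hand":1}
    - {"x":40,"y":35,"hand":1}
    - {"x":40,"y":35,"hand":1}

```text
schema error: expected keys x, y, z, ax, ay, az, hand
```

servo_tool:
  steps:
    - {"x":9,"y":50,"hand":1}
    - {"x":9,"y":50,"hand":1}
    - {"x":9,"y":50,"hand":1}
    - {"x":9,"y":50,"hand":1}
    - {"x":9,"y":50,"hand":1}

```text
schema error: expected keys x, y, z, ax, ay, az, hand
```

servo_tool:
  steps:
    - {"y":48,"hand":1}
    - {"y":48,"hand":1}
    - {"z":-30,"hand":1}
    - {"z":-30,"hand":1}
    - {"hand":1}

```text
schema error: expected keys x, y, z, ax, ay, az, hand
```

```bash
python3 - <<'E'
from h import *
st(); p=see(["grip"],"wrist"); save(p,"w1.png")
E
```

```text
1.5 [ 0.1583 -0.5267  0.2393] [ 3.108  0.457 -0.   ] [ 0.1 -0.6 -0.5] 1.000385475505086
```

View pics/w1.png

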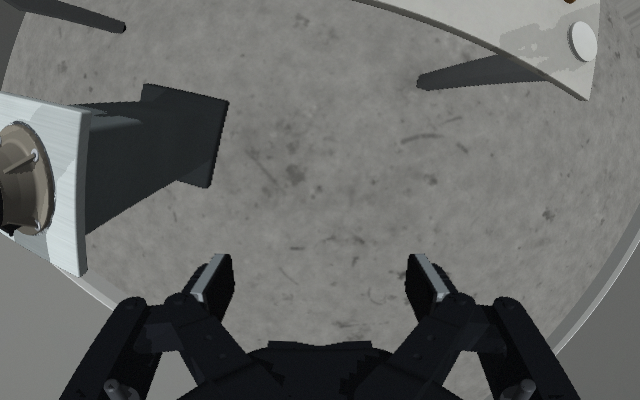

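The calls were refused because every key is required. This wrist picture shows only the floor and the open fingers, so the arm hasn't moved. I'll resend with all the keys.

servo_tool:
  steps:
    - {"x":40,"y":35,"z":0,"ax":0,"ay":0,"az":-0.07,"hand":1}
    - {"x":40,"y":35,"z":0,"ax":0,"ay":0,"az":-0.07,"hand":1}
    - {"x":40,"y":35,"z":0,"ax":0,"ay":0,"az":0,"hand":1}
    - {"x":40,"y":35,"z":0,"ax":0,"ay":0,"az":0,"hand":1}
    - {"x":40,"y":35,"z":0,"ax":0,"ay":0,"az":0,"hand":1}

```text
t: 2.22
tcp_pos: [0.3594, -0.3506, 0.2396]
tcp_rot: [3.132, 0.238, 0.001]
contact_force: [0.7, -1.2, 0.5]
finger_gap: 0.002
gripper_force: 0.0
```

servo_tool:
  steps:
    - {"x":9,"y":50,"z":0,"ax":0,"ay":0,"az":0,"hand":1}
    - {"x":9,"y":50,"z":0,"ax":0,"ay":0,"az":0,"hand":1}
    - {"x":9,"y":50,"z":0,"ax":0,"ay":0,"az":0,"hand":1}
    - {"x":9,"y":50,"z":0,"ax":0,"ay":0,"az":0,"hand":1}
    - {"x":9,"y":50,"z":0,"ax":0,"ay":0,"az":0,"hand":1}

```text
t: 2.85
tcp_pos: [0.4035, -0.1002, 0.2396]
tcp_rot: [3.132, 0.238, 0.001]
contact_force: [1.8, 0.6, -0.3]
finger_gap: -0.005
gripper_force: 0.0
```

servo_tool:
  steps:
    - {"x":0,"y":48,"z":0,"ax":0,"ay":0,"az":0,"hand":1}
    - {"x":0,"y":48,"z":0,"ax":0,"ay":0,"az":0,"hand":1}
    - {"x":0,"y":0,"z":-30,"ax":0,"ay":0,"az":0,"hand":1}
    - {"x":0,"y":0,"z":-30,"ax":0,"ay":0,"az":0,"hand":1}
    - {"x":0,"y":0,"z":0,"ax":0,"ay":0,"az":0,"hand":1}

```text
t: 3.48
tcp_pos: [0.4013, -0.0057, 0.1777]
tcp_rot: [-3.132, -0.239, 0.008]
contact_force: [0.0, -0.5, 1.0]
finger_gap: 0.001
gripper_force: 0.0
```

```bash
python3 - <<'E'
from h import *
st(); p=see(["grip"],"wrist"); save(p,"w2.png"); see(["grip","third"],"wrist","recognise")
E
```

```text
3.475 [ 0.4013 -0.0057  0.1777] [-3.132 -0.239  0.008] [ 0.  -0.5  1. ] 0.0008484062822566153
wrist mark_of grip [467.  -0. 153.] 0.64
wrist recognise grip [467.   5. 187.] 0.97
wrist recognise third [497. -20.  96.] 0.56
```

View pics/w2.png

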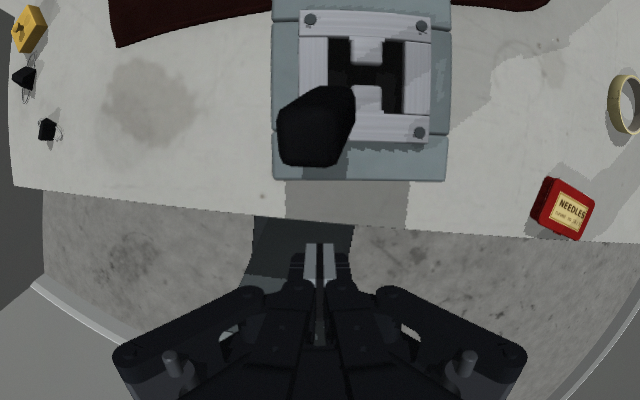

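The wrist view shows the grip at about (318,127) over the rear-left slot, and the hand is square with the gate. Now I'll lower and push forward.

servo_tool:
  steps:
    - {"x":0,"y":0,"z":-25,"ax":0,"ay":0,"az":0,"hand":1}
    - {"x":10,"y":1.5,"z":0,"ax":0,"ay":0,"az":0,"hand":1}
    - {"x":10,"y":1.5,"z":0,"ax":0,"ay":0,"az":0,"hand":1}
    - {"x":5,"y":0.8,"z":0,"ax":0,"ay":0,"az":0,"hand":1}
    - {"x":5,"y":0.7,"z":0,"ax":0,"ay":0,"az":0,"hand":1}

```text
t: 4.35
tcp_pos: [0.4342, -0.0011, 0.1548]
tcp_rot: [3.132, 0.239, 0.001]
contact_force: [-0.2, -0.6, 0.2]
finger_gap: 0.004
gripper_force: 0.0
```

```bash
python3 - <<'E'
from h import *
st(); p=see(["grip"],"wrist"); print(np.round(p["extrinsics"],3)[:3,3])
E
```

```text
4.35 [ 0.4342 -0.0011  0.1548] [3.132e+00 2.390e-01 1.000e-03] [-0.2 -0.6  0.2] 0.003970468649736959
wrist mark_of grip [468.   0. 153.] 0.68
[0.509 0.01  0.29 ]
```

servo_tool:
  steps:
    - {"x":4,"y":0.6,"z":0,"ax":0,"ay":0,"az":0,"hand":1}
    - {"x":4,"y":0.6,"z":0,"ax":0,"ay":0,"az":0,"hand":1}
    - {"x":4,"y":0.6,"z":0,"ax":0,"ay":0,"az":0,"hand":1}
    - {"x":4,"y":0.6,"z":0,"ax":0,"ay":0,"az":0,"hand":1}
    - {"x":0,"y":0,"z":0,"ax":0,"ay":0,"az":0,"hand":1}

```text
t: 5.08
tcp_pos: [0.4495, 0.0013, 0.1542]
tcp_rot: [-3.132, -0.239, 0.0]
contact_force: [-1.1, 0.5, 1.4]
finger_gap: 0.001
gripper_force: 0.6
```

```bash
python3 - <<'E'
from h import *
st(); p=see(["grip"],"wrist"); save(p,"w3.png")
E
```

```text
5.075 [0.4495 0.0013 0.1542] [-3.132 -0.239  0.   ] [-1.1  0.5  1.4] 0.0006413914413607607
wrist mark_of grip [476.   4. 150.] 0.72
```

View pics/w3.png

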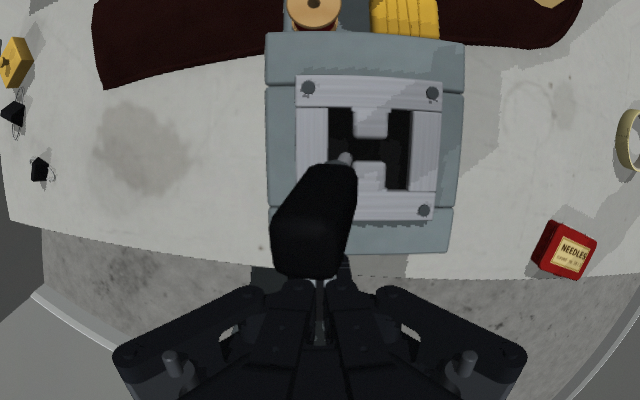

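The grip now moves with the fingers. It covers the rear-left slot, and the stem shows at (345,157). I'll push on 18 mm, then check.

servo_tool:
  steps:
    - {"x":4,"y":0.6,"z":0,"ax":0,"ay":0,"az":0,"hand":1}
    - {"x":4,"y":0.6,"z":0,"ax":0,"ay":0,"az":0,"hand":1}
    - {"x":4,"y":0.6,"z":0,"ax":0,"ay":0,"az":0,"hand":1}
    - {"x":4,"y":0.6,"z":0,"ax":0,"ay":0,"az":0,"hand":1}
    - {"x":2,"y":0.3,"z":0,"ax":0,"ay":0,"az":0,"hand":1}

```text
t: 5.8
tcp_pos: [0.4697, 0.0052, 0.1567]
tcp_rot: [-3.132, -0.24, -0.009]
contact_force: [-2.3, 1.5, 10.2]
finger_gap: -0.001
gripper_force: 1.2
```

servo_tool:
  steps:
    - {"x":0,"y":0,"z":0,"ax":0,"ay":0,"az":0,"hand":1}

```text
t: 5.92
tcp_pos: [0.4698, 0.0052, 0.1567]
tcp_rot: [-3.132, -0.24, -0.009]
contact_force: [-2.5, 2.0, 9.2]
finger_gap: 0.0
gripper_force: 0.9
```

```bash
python3 - <<'E'
from h import *
st(); p=see(["grip","gate","third"],"wrist"); save(p,"w4.png")
st()
see(["grip"],"scene")
E
```

```text
5.925 [0.4698 0.0052 0.1567] [-3.132 -0.24  -0.009] [-2.5  2.   9.2] 0.00038958932164732897
wrist mark_of grip [493.   3. 155.] 0.79
wrist mark_of gate [497. 425.  -3.] 0.7
wrist mark_of third [544. -47. 152.] 0.67
6.125 [0.4697 0.0051 0.1567] [-3.132 -0.24  -0.009] [-2.3  2.4 10.6] 0.0041110390810146875
scene mark_of grip [496.   7. 159.] 0.63
```

View pics/w4.png

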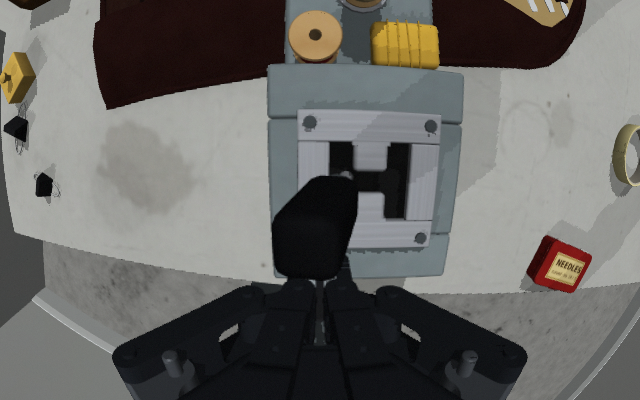

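The stem at (347,180) is level with the cross channel (rows 168–192), so the lever is in neutral. The 9–10 N upward force is the hand brushing the grip's top, so I'll go higher for the side push. Now I'll go round to the left side.

servo_tool:
  steps:
    - {"x":-20,"y":-3,"z":0,"ax":0,"ay":0,"az":0,"hand":1}
    - {"x":0,"y":0,"z":22,"ax":0,"ay":0,"az":0,"hand":1}
    - {"x":-8,"y":52,"z":0,"ax":0,"ay":0,"az":0,"hand":1}
    - {"x":23,"y":3.5,"z":0,"ax":0,"ay":0,"az":0,"hand":1}
    - {"x":23,"y":3.5,"z":0,"ax":0,"ay":0,"az":0,"hand":1}

```text
t: 6.85
tcp_pos: [0.4868, 0.0607, 0.1768]
tcp_rot: [3.132, 0.241, 0.004]
contact_force: [-0.1, -1.1, -0.1]
finger_gap: -0.002
gripper_force: 0.0
```

servo_tool:
  steps:
    - {"x":0,"y":0,"z":0,"ax":0,"ay":0,"az":0,"hand":1}

```text
t: 6.98
tcp_pos: [0.4872, 0.0603, 0.1764]
tcp_rot: [-3.131, -0.238, -0.003]
contact_force: [-0.8, -0.2, -0.3]
finger_gap: -0.001
gripper_force: 0.0
```

```bash
python3 - <<'E'
from h import *
st(); p=see(["grip"],"wrist"); save(p,"w5.png")
see(["grip"],"top");see(["grip"],"scene")
E
```

```text
6.975 [0.4872 0.0603 0.1764] [-3.131e+00 -2.380e-01 -3.000e-03] [-0.8 -0.2 -0.3] -0.001161573632784863
wrist mark_of grip [493.   6. 157.] 0.88
scene mark_of grip [495.   6. 157.] 0.5
```

View pics/w5.png

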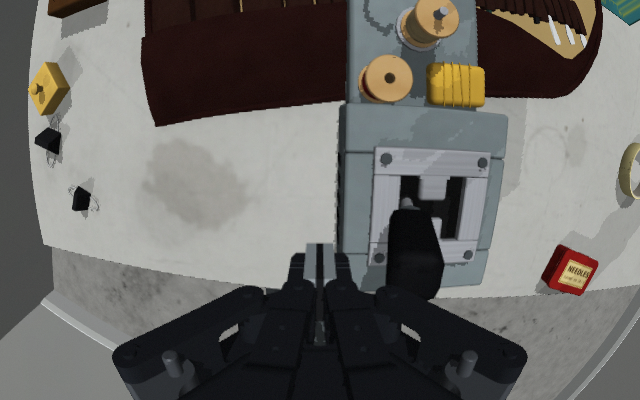

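The hand is beside the grip; the stem is at (407,203) on the cross channel. Pushing right.

servo_tool:
  steps:
    - {"x":1.5,"y":-10,"z":0,"ax":0,"ay":0,"az":0,"hand":1}
    - {"x":0.8,"y":-5,"z":0,"ax":0,"ay":0,"az":0,"hand":1}
    - {"x":0.8,"y":-5,"z":0,"ax":0,"ay":0,"az":0,"hand":1}
    - {"x":0.7,"y":-5,"z":0,"ax":0,"ay":0,"az":0,"hand":1}
    - {"x":0,"y":0,"z":0,"ax":0,"ay":0,"az":0,"hand":1}

```text
t: 7.9
tcp_pos: [0.4893, 0.0348, 0.1765]
tcp_rot: [-3.132, -0.238, -0.001]
contact_force: [-0.0, 1.4, 1.3]
finger_gap: -0.006
gripper_force: 0.8
```

servo_tool:
  steps:
    - {"x":0.6,"y":-4,"z":0,"ax":0,"ay":0,"az":0,"hand":1}
    - {"x":0.6,"y":-4,"z":0,"ax":0,"ay":0,"az":0,"hand":1}
    - {"x":0.6,"y":-4,"z":0,"ax":0,"ay":0,"az":0,"hand":1}
    - {"x":0,"y":0,"z":0,"ax":0,"ay":0,"az":0,"hand":1}

```text
t: 8.4
tcp_pos: [0.4912, 0.0222, 0.1763]
tcp_rot: [3.132, 0.237, 0.001]
contact_force: [1.0, 1.6, 1.2]
finger_gap: -0.006
gripper_force: 0.6
```

```bash
python3 - <<'E'
from h import *
st(); p=see(["grip"],"wrist"); save(p,"w6.png")
see(["grip"],"scene")
E
```

```text
8.4 [0.4912 0.0222 0.1763] [3.132e+00 2.370e-01 1.000e-03] [1.  1.6 1.2] -0.0055734509206490646
wrist mark_of grip [493. -12. 161.] 0.9
scene mark_of grip [498.  -8. 159.] 0.52
```

The lever is crossing freely, so I'll continue.

servo_tool:
  steps:
    - {"x":0.8,"y":-5,"z":0,"ax":0,"ay":0,"az":0,"hand":1}
    - {"x":0.8,"y":-5,"z":0,"ax":0,"ay":0,"az":0,"hand":1}
    - {"x":0.7,"y":-5,"z":0,"ax":0,"ay":0,"az":0,"hand":1}
    - {"x":0.7,"y":-5,"z":0,"ax":0,"ay":0,"az":0,"hand":1}
    - {"x":0,"y":0,"z":0,"ax":0,"ay":0,"az":0,"hand":1}

```text
t: 9.22
tcp_pos: [0.4939, 0.0016, 0.1761]
tcp_rot: [3.132, 0.236, -0.001]
contact_force: [1.0, -0.6, 0.7]
finger_gap: -0.001
gripper_force: 0.3
```

servo_tool:
  steps:
    - {"x":0.6,"y":-4,"z":0,"ax":0,"ay":0,"az":0,"hand":1}
    - {"x":0.6,"y":-4,"z":0,"ax":0,"ay":0,"az":0,"hand":1}
    - {"x":0.6,"y":-4,"z":0,"ax":0,"ay":0,"az":0,"hand":1}
    - {"x":0,"y":0,"z":0,"ax":0,"ay":0,"az":0,"hand":1}

```text
t: 9.72
tcp_pos: [0.4956, -0.0101, 0.1761]
tcp_rot: [3.132, 0.237, -0.001]
contact_force: [0.1, 0.5, 1.0]
finger_gap: 0.003
gripper_force: 0.3
```

```bash
python3 - <<'E'
from h import *
st(); p=see(["grip"],"wrist"); save(p,"w7.png")
see(["grip"],"scene")
E
```

```text
9.725 [ 0.4956 -0.0101  0.1761] [ 3.132e+00  2.370e-01 -1.000e-03] [0.1 0.5 1. ] 0.002681907075125109
wrist mark_of grip [500. -37. 159.] 0.85
scene mark_of grip [502. -39. 159.] 0.69
```

View pics/w7.png

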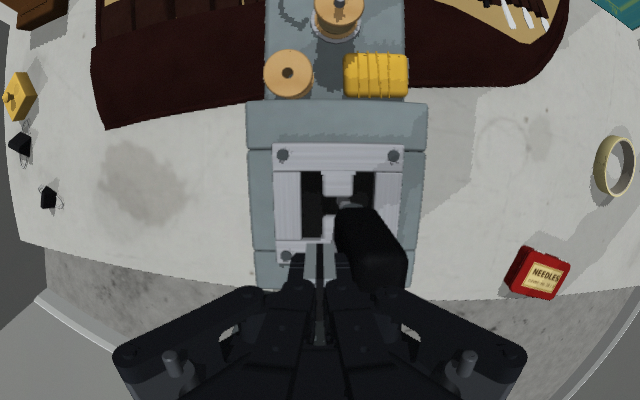

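The stem at (348,207) is right of the middle of the channel; the grip is about 15 mm right of centre. Another 16–18 mm is needed.

servo_tool:
  steps:
    - {"x":0.8,"y":-5,"z":0,"ax":0,"ay":0,"az":0,"hand":1}
    - {"x":0.8,"y":-5,"z":0,"ax":0,"ay":0,"az":0,"hand":1}
    - {"x":0.6,"y":-4,"z":0,"ax":0,"ay":0,"az":0,"hand":1}
    - {"x":0,"y":0,"z":0,"ax":0,"ay":0,"az":0,"hand":1}

```text
t: 10.42
tcp_pos: [0.4979, -0.0239, 0.1762]
tcp_rot: [3.132, 0.237, -0.0]
contact_force: [-0.7, -0.3, -0.6]
finger_gap: 0.001
gripper_force: 0.3
```

servo_tool:
  steps:
    - {"x":0.3,"y":-2,"z":0,"ax":0,"ay":0,"az":0,"hand":1}
    - {"x":0.3,"y":-2,"z":0,"ax":0,"ay":0,"az":0,"hand":1}
    - {"x":0,"y":0,"z":0,"ax":0,"ay":0,"az":0,"hand":1}

```text
t: 10.8
tcp_pos: [0.4986, -0.0273, 0.1763]
tcp_rot: [3.132, 0.238, 0.0]
contact_force: [-0.6, 1.4, -0.9]
finger_gap: -0.001
gripper_force: 0.5
```

```bash
python3 - <<'E'
from h import *
st(); p=see(["grip"],"wrist"); save(p,"w8.png")
see(["grip"],"scene")
E
```

```text
10.8 [ 0.4986 -0.0273  0.1763] [3.132 0.238 0.   ] [-0.6  1.4 -0.9] -0.00139172822428193
wrist mark_of grip [502. -53. 156.] 0.93
scene mark_of grip [506. -53. 159.] 0.64
```

servo_tool:
  steps:
    - {"x":0.3,"y":-2,"z":0,"ax":0,"ay":0,"az":0,"hand":1}
    - {"x":-2,"y":15,"z":0,"ax":0,"ay":0,"az":0,"hand":1}
    - {"x":-50,"y":-7.5,"z":0,"ax":0,"ay":0,"az":0,"hand":1}
    - {"x":6.5,"y":-43,"z":0,"ax":0,"ay":0,"az":0,"hand":1}
    - {"x":0,"y":0,"z":-14,"ax":0,"ay":0,"az":0,"hand":1}

```text
t: 11.62
tcp_pos: [0.4542, -0.0682, 0.1631]
tcp_rot: [3.13, 0.229, 0.005]
contact_force: [-1.6, 0.6, 0.3]
finger_gap: -0.004
gripper_force: 0.0
```

servo_tool:
  steps:
    - {"x":5,"y":0.8,"z":0,"ax":0,"ay":0,"az":0,"hand":1}
    - {"x":5,"y":0.8,"z":0,"ax":0,"ay":0,"az":0,"hand":1}
    - {"x":0,"y":0,"z":0,"ax":0,"ay":0,"az":0,"hand":1}

```text
t: 12.0
tcp_pos: [0.4644, -0.0618, 0.1628]
tcp_rot: [-3.132, -0.242, -0.002]
contact_force: [-0.2, 0.4, 0.4]
finger_gap: -0.001
gripper_force: 0.0
```

```bash
python3 - <<'E'
from h import *
st(); p=see(["grip"],"wrist"); save(p,"w9.png")
see(["grip"],"scene")
E
```

```text
12.0 [ 0.4644 -0.0618  0.1628] [-3.132e+00 -2.420e-01 -2.000e-03] [-0.2  0.4  0.4] -0.0011556562861541229
wrist mark_of grip [504. -53. 157.] 0.77
scene mark_of grip [503. -55. 159.] 0.78
```

View pics/w9.png

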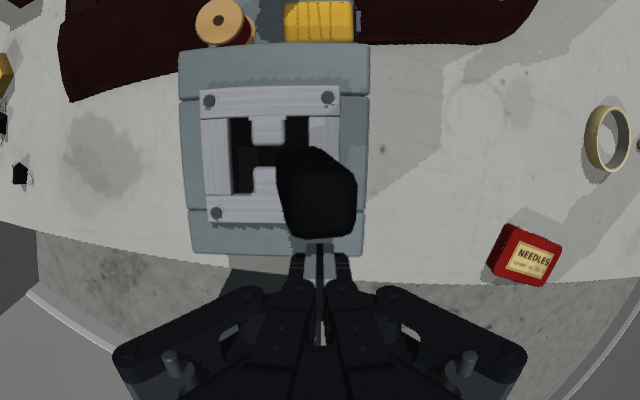

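The grip at (317,190) is at the right end of the channel, with the hand behind it. Pushing forward into third.

servo_tool:
  steps:
    - {"x":8,"y":1.2,"z":0,"ax":0,"ay":0,"az":0,"hand":1}
    - {"x":5,"y":0.8,"z":0,"ax":0,"ay":0,"az":0,"hand":1}
    - {"x":5,"y":0.8,"z":0,"ax":0,"ay":0,"az":0,"hand":1}
    - {"x":5,"y":0.7,"z":0,"ax":0,"ay":0,"az":0,"hand":1}
    - {"x":5,"y":0.7,"z":0,"ax":0,"ay":0,"az":0,"hand":1}

```text
t: 12.82
tcp_pos: [0.4911, -0.059, 0.1622]
tcp_rot: [3.132, 0.238, -0.002]
contact_force: [-1.4, -1.6, 1.2]
finger_gap: 0.002
gripper_force: 1.0
```

servo_tool:
  steps:
    - {"x":5,"y":0.8,"z":0,"ax":0,"ay":0,"az":0,"hand":1}
    - {"x":5,"y":0.7,"z":0,"ax":0,"ay":0,"az":0,"hand":1}
    - {"x":5,"y":0.7,"z":0,"ax":0,"ay":0,"az":0,"hand":1}
    - {"x":0,"y":0,"z":0,"ax":0,"ay":0,"az":0,"hand":1}

```text
t: 13.32
tcp_pos: [0.5068, -0.0565, 0.1621]
tcp_rot: [-3.132, -0.239, -0.001]
contact_force: [-0.6, -0.8, 0.1]
finger_gap: 0.002
gripper_force: 0.3
```

```bash
python3 - <<'E'
from h import *
st(); p=see(["grip"],"wrist"); save(p,"w10.png")
see(["grip"],"scene")
E
```

```text
13.325 [ 0.5068 -0.0565  0.1621] [-3.132e+00 -2.390e-01 -1.000e-03] [-0.6 -0.8  0.1] 0.0022303692162547995
wrist mark_of grip [604. -41.  50.] 0.53
scene mark_of grip [530. -50. 156.] 0.83
```

servo_tool:
  steps:
    - {"x":3,"y":0.4,"z":0,"ax":0,"ay":0,"az":0,"hand":1}
    - {"x":3,"y":0.4,"z":0,"ax":0,"ay":0,"az":0,"hand":1}
    - {"x":2,"y":0.3,"z":0,"ax":0,"ay":0,"az":0,"hand":1}
    - {"x":0,"y":0,"z":0,"ax":0,"ay":0,"az":0,"hand":1}

```text
t: 14.02
tcp_pos: [0.5143, -0.0554, 0.1621]
tcp_rot: [-3.132, -0.239, 0.0]
contact_force: [-1.0, 0.4, -0.5]
finger_gap: -0.003
gripper_force: 0.6
```

servo_tool:
  steps:
    - {"x":2,"y":0.3,"z":0,"ax":0,"ay":0,"az":0,"hand":1}
    - {"x":0,"y":0,"z":0,"ax":0,"ay":0,"az":0,"hand":1}

```text
t: 14.28
tcp_pos: [0.5164, -0.0552, 0.1623]
tcp_rot: [3.133, 0.238, 0.0]
contact_force: [-2.2, -0.6, -1.0]
finger_gap: -0.002
gripper_force: 0.6
```

servo_tool:
  steps:
    - {"x":2,"y":0.3,"z":0,"ax":0,"ay":0,"az":0,"hand":1}
    - {"x":0,"y":0,"z":0,"ax":0,"ay":0,"az":0,"hand":1}

```text
t: 14.52
tcp_pos: [0.5185, -0.0549, 0.1624]
tcp_rot: [3.132, 0.238, 0.001]
contact_force: [-0.5, -0.6, -0.4]
finger_gap: 0.002
gripper_force: 0.6
```

servo_tool:
  steps:
    - {"x":2,"y":0.3,"z":0,"ax":0,"ay":0,"az":0,"hand":1}
    - {"x":0,"y":0,"z":0,"ax":0,"ay":0,"az":0,"hand":1}

```text
t: 14.78
tcp_pos: [0.52, -0.0547, 0.1622]
tcp_rot: [3.132, 0.238, -0.001]
contact_force: [-3.4, -0.2, -0.9]
finger_gap: 0.002
gripper_force: 1.1
```

```bash
python3 - <<'E'
from h import *
st(); see(["grip","third"],"scene")
E
```

```text
14.775 [ 0.52   -0.0547  0.1622] [ 3.132e+00  2.380e-01 -1.000e-03] [-3.4 -0.2 -0.9] 0.002163619512370418
scene mark_of grip [540. -43. 157.] 0.6
scene mark_of third [538. -50. 155.] 0.6
```

servo_tool:
  steps:
    - {"x":2,"y":0.3,"z":0,"ax":0,"ay":0,"az":0,"hand":1}
    - {"x":0,"y":0,"z":0,"ax":0,"ay":0,"az":0,"hand":1}

```text
t: 15.18
tcp_pos: [0.5215, -0.0545, 0.162]
tcp_rot: [3.132, 0.238, -0.003]
contact_force: [-4.0, -1.3, -0.3]
finger_gap: -0.003
gripper_force: 2.0
```

servo_tool:
  steps:
    - {"x":1.5,"y":0.2,"z":0,"ax":0,"ay":0,"az":0,"hand":1}
    - {"x":0,"y":0,"z":0,"ax":0,"ay":0,"az":0,"hand":1}

```text
t: 15.42
tcp_pos: [0.5226, -0.0543, 0.1618]
tcp_rot: [3.133, 0.238, -0.005]
contact_force: [-6.1, -1.1, 0.8]
finger_gap: 0.0
gripper_force: 2.6
```

servo_tool:
  steps:
    - {"x":2,"y":0.3,"z":0,"ax":0,"ay":0,"az":0,"hand":1}
    - {"x":2,"y":0.3,"z":0,"ax":0,"ay":0,"az":0,"hand":1}
    - {"x":0,"y":0,"z":0,"ax":0,"ay":0,"az":0,"hand":1}

```text
t: 15.8
tcp_pos: [0.525, -0.0539, 0.1614]
tcp_rot: [3.132, 0.238, -0.01]
contact_force: [-6.9, -1.4, 1.2]
finger_gap: 0.0
gripper_force: 3.9
```

```bash
python3 - <<'E'
from h import *
st(); p=see(["grip","third"],"wrist");save(p,"w11.png"); see(["grip","third"],"top")
E
```

```text
15.8 [ 0.525  -0.0539  0.1614] [ 3.132  0.238 -0.01 ] [-6.9 -1.4  1.2] 0.00040076447904566133
wrist mark_of grip [506. -29. 100.] 0.49
top mark_of grip [541. -49. 150.] 0.66
top mark_of third [539. -47. 152.] 0.81
```

View pics/w11.png

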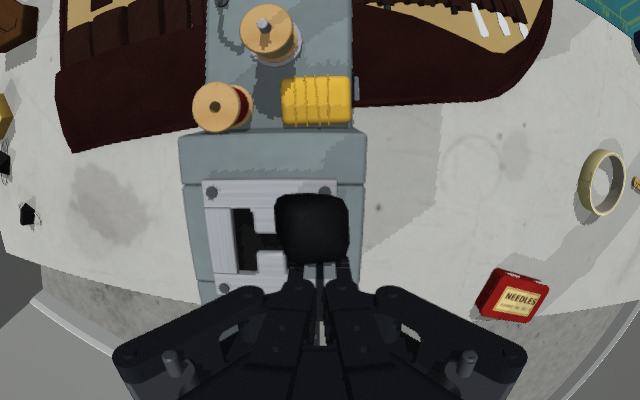

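The grip at (312,228) covers the front-right slot, and the networks put it at third. I'll press a little more to be sure it's on the stop.

servo_tool:
  steps:
    - {"x":3,"y":0.4,"z":0,"ax":0,"ay":0,"az":0,"hand":1}
    - {"x":3,"y":0.4,"z":0,"ax":0,"ay":0,"az":0,"hand":1}
    - {"x":0,"y":0,"z":0,"ax":0,"ay":0,"az":0,"hand":1}

```text
t: 16.48
tcp_pos: [0.5286, -0.0535, 0.1606]
tcp_rot: [3.132, 0.238, -0.02]
contact_force: [-11.9, -1.7, 2.4]
finger_gap: 0.001
gripper_force: 6.0
```

servo_tool:
  steps:
    - {"x":3,"y":0.4,"z":0,"ax":0,"ay":0,"az":0,"hand":1}
    - {"x":0,"y":0,"z":0,"ax":0,"ay":0,"az":0,"hand":1}

```text
t: 16.73
tcp_pos: [0.5304, -0.0532, 0.1603]
tcp_rot: [3.132, 0.238, -0.024]
contact_force: [-14.0, -1.3, 2.3]
finger_gap: 0.002
gripper_force: 7.0
```

The force climbs steadily against a hard stop, so the lever is home. Now I'll retreat and check.

servo_tool:
  steps:
    - {"x":-20,"y":-3,"z":0,"ax":0,"ay":0,"az":0,"hand":1}
    - {"x":-40,"y":-6,"z":0,"ax":0,"ay":0,"az":0,"hand":1}
    - {"x":-40,"y":-6,"z":20,"ax":0,"ay":0,"az":0,"hand":1}
    - {"x":0,"y":-40,"z":30,"ax":0,"ay":0,"az":0,"hand":1}
    - {"x":0,"y":-40,"z":20,"ax":0,"ay":0,"az":0,"hand":1}

```text
t: 17.35
tcp_pos: [0.4394, -0.1483, 0.2351]
tcp_rot: [3.129, 0.241, 0.013]
contact_force: [0.7, -0.2, 0.5]
finger_gap: 0.004
gripper_force: 0.0
```

servo_tool:
  steps:
    - {"x":0,"y":0,"z":0,"ax":0,"ay":0,"az":0,"hand":1}
    - {"x":0,"y":0,"z":0,"ax":0,"ay":0,"az":0,"hand":1}

```text
t: 17.6
tcp_pos: [0.4382, -0.1468, 0.2329]
tcp_rot: [3.132, 0.239, 0.005]
contact_force: [-0.2, 0.8, -0.7]
finger_gap: -0.0
gripper_force: 0.0
```

```bash
python3 - <<'E'
from h import *
st()
for c in("scene","top","wrist"): p=see(["grip","third"],c)
for c in("scene","top"): see(["red_reel","wax"],c)
E
```

```text
17.6 [ 0.4382 -0.1468  0.2329] [3.132 0.239 0.005] [-0.2  0.8 -0.7] -0.0004899025569420952
scene mark_of grip [540. -46. 157.] 0.86
top mark_of grip [538. -48. 154.] 0.46
top mark_of third [599. -40.  50.] 0.74
wrist mark_of grip [539. -46. 154.] 0.8
wrist mark_of third [544. -48. 152.] 0.59
scene mark_of red_reel [ 597. -423.    4.] 0.61
scene mark_of wax [604. -38.  46.] 0.59
top mark_of red_reel [590.  23.  55.] 0.54
top mark_of wax [599. -36.  49.] 0.64
```

```bash
python3 -c "
from bench import r
print(r.finish_job())"
```

```text
the job is handed in; nothing more can be done
None
```

I pushed the lever out of second, across neutral and forward into third without pinching it. The cameras put the grip about 34 mm forward and 28 mm right of the origin, which is home in third. The hand is clear and the job is handed in; it returned no verdict.

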